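# Open the cleaner jug that is wanted at the market stall

## Task

Someone has set the steel measuring cup beside the cleaner jug that is wanted now. Open that jug: press its safety cap down, twist it anticlockwise while it is down until it comes free, lift it off, and finish while still holding the cap in the gripper, still and level, about 5 cm above the jug's mouth. Leave the other jug shut, and disturb nothing else on the stall.

Things in the scene. Friction and masses are not known exactly. Their poses are not given: they have to be found in the camera images.
- jug_blue: White plastic cleaner jug with blue label panels, in a low steel holder screwed to the table: it cannot move. Body 110 (x) x 90 (y) mm, 132 mm high; holder 124 x 104 x 28 mm; handle on its +x side out to 90 mm, its top at 123 mm. Origin: underside on the table, exactly under the neck's axis; z up. Shoulder narrows to a 58 mm flange at 150 mm, below the cap.
- jug_blue_mouth (a point): Mouth of the jug with blue labels: centre of the neck's top, on the neck's axis, 174 mm above the table; axes as the jug's. Hidden under the cap at first. A sprung black plunger 20 mm across stands 11 mm out of it under the cap, 15 mm when the cap is off.
- cap_blue: Blue push-and-turn cap of the jug with blue labels, loose, about 80 g. Origin: centre of its skirt's underside, on the neck's axis, 162 mm above the table at the start, when it is locked with its x along the jug's x; z up. Round part 59 mm across and 28 mm high; on its flat top a straight grip bar 46 mm long (x), 16 mm wide (y), 26 mm high (z = 27.5 to 53.5 mm).
- cap_blue_grip (a point): Middle of the blue cap's grip bar, 40 mm above the cap's origin; pinch across y. A spring lifts the cap with 5 N. It is locked until pressed 9 mm down (stop at 10.5 mm, where the spring gives 12 N); don't force it. Kept down, turn it anticlockwise from above (+ about z): from 0.95 to 1.4 rad (best 1.17; stop at about 1.47) it is free, springs up about 4 mm over its start, and lifts straight off.
- jug_orange: White plastic cleaner jug with orange label panels, in a low steel holder screwed to the table: it cannot move. Body 110 (x) x 90 (y) mm, 132 mm high; holder 124 x 104 x 28 mm; handle on its +x side out to 90 mm, its top at 123 mm. Origin: underside on the table, exactly under the neck's axis; z up. Shoulder narrows to a 58 mm flange at 150 mm, below the cap.
- jug_orange_mouth (a point): Mouth of the jug with orange labels: centre of the neck's top, on the neck's axis, 174 mm above the table; axes as the jug's. Hidden under the cap at first. A sprung black plunger 20 mm across stands 11 mm out of it under the cap, 15 mm when the cap is off.
- cap_orange: Orange push-and-turn cap of the jug with orange labels, loose, about 80 g. Origin: centre of its skirt's underside, on the neck's axis, 162 mm above the table at the start, when it is locked with its x along the jug's x; z up. Round part 59 mm across and 28 mm high; on its flat top a straight grip bar 46 mm long (x), 16 mm wide (y), 26 mm high (z = 27.5 to 53.5 mm).
- cap_orange_grip (a point): Middle of the orange cap's grip bar, 40 mm above the cap's origin; pinch across y. A spring lifts the cap with 5 N. It is locked until pressed 9 mm down (stop at 10.5 mm, where the spring gives 12 N); don't force it. Kept down, turn it anticlockwise from above (+ about z): from 0.95 to 1.4 rad (best 1.17; stop at about 1.47) it is free, springs up about 4 mm over its start, and lifts straight off.
- cup: Steel measuring cup, open round cup 72 mm across the rim, 85 mm high, loose; origin at the centre of its underside. It stands to the outer side (farther left or right) of the wanted jug, 13 to 34 cm from that jug's axis and over 41 cm from the other's. Leave it alone.
- sauce_jar: Amber glass sauce jar with red lid, 68 mm across, 100 mm high, loose; origin at the centre of its underside. It stands on the outer side of the other jug. Leave it alone.
- bowl: Yellow plastic bowl, 120 mm across, 50 mm high, loose, off to the right; origin at the centre of its underside. Leave it alone.
- spoon: Serving spoon with wooden handle, loose, lying flat on the table nearer the robot than the jugs, on the left; about 20 cm long, origin at mid-length, x from handle to head. Leave it alone.
- plate: White plate, 160 mm across, 20 mm high, loose, off to the left; origin at the centre of its underside. Leave it alone.
Not all that is in view belongs to the job. Leave any green look-alike of the jug_orange alone. Several things have the shape of the cap_blue; the one meant has the colours described above.

How it is judged:
By the outcome, as a careful person would: the job done as asked, in the order asked, and still so for the second after the job is handed in, while the arm keeps its last pose, push and grip.
It also fails if it takes over 35 s, if anything falls off the work surface, if the arm or the gripper's body presses on something with over 40 N, if the wrist force passes 120 N, or if a joint passes its speed limit or range.

## Robot

A 7-joint arm with a two-finger parallel gripper is mounted at the origin on the work surface. World frame = base frame: x ahead of the robot, y to its left, z up, the work surface at z = 0. Lengths are in m, angles in rad, forces in N, time in s.
With the tool pointing down it reaches from about 0.425 to 0.8 m from the base axis. Payload 8.3 kg.
Tool frame: the origin (TCP) lies between the finger pads; the fingertips stand 11 mm ahead of it and the grasp point (between the pads) lies 8 mm behind it; y points along the fingers, x is the direction in which the jaws open and shut, and the axes are right-handed (so a half turn about y gives the same grasp; the last joint's range is limited). The gripper opens to 85 mm and grips with 20 to 120 N. Pads are 22 mm wide; open, the fingers measure 114 mm over their backs; the gripper's body (76 mm by 85 mm) begins 54 mm behind the grasp point. The pads swing forward as they close: fully open they stand 13 mm farther back than shut.
Start: joints at [1.074, 0.383, 0.016, 1.37, -0.006, 1.388, -0.046], TCP at [0.263, -0.567, 0.242] pointing down, gripper open.
Joint ranges: [-2.95, 2.95], [-0.25, 2.06], [-1.52, 1.56], [0.18, 2.33], [-1.44, 4.58], [0.02, 2.06], [-3.01, 3.01]. Speed limits (rad/s): [2.39, 2.39, 3.01, 3.01, 3.14, 3.14, 3.14].

## Interface

Orientations are given as a unit quaternion [x, y, z, w].
In Python, from bench import bot, viewer, spot_in, regions_of, tip_of gives the robot as it stands. Calls block until the motion is done:
- bot.move_ptp(position, orientation): joint-space move of the TCP to a pose.
- bot.line_to(position, rot=None, vel=0.15): straight line of the TCP; rot=None keeps the orientation; vel is the mean speed in m/s.
- bot.move_joints(angles): joint-space move.
- bot.set_gripper(opening, f_grip=None): finger opening in m; f_grip is the grip in N (None keeps the last); returns when the fingers have stopped.
- bot.wait(seconds).
- bot.ik(position, orientation): joint angles nearest the present ones, or None.
- bot.state(): the state.
- viewer.grab_frame(name): name is "scene" or "top" or "wrist"; returns a dict with "pixels" (400x640x3 uint8, blue, green, red), "K" (3x3 intrinsics, pixels), "view" (4x4, takes a point from world to camera coordinates). Camera axes: x right, y down, z forward; pixel columns grow to the right and rows downward; lengths in m; the calibration is good to about 2 mm. A picture is of the moment at which its call begins. There is no depth.
A pose or a line that the arm cannot do raises bot.MotionError and nothing moves.
- bot.finish_job(): hands the job in, once; it reports no verdict.
Trained networks look in the newest picture that a camera, given by its name, has taken for a name from the list of things; names that differ only in an ending like _2 or _b are one class to them, and where a whole thing is asked for, a point or a joint stands for the part that bears it (a point fixed in the world has none). Each returns a list of dicts, best first, with "conf" (0 to 1); they miss things now and then, are a little off and sometimes report something else, mostly with a low value. They report only what shows in the picture. A call takes as long as a camera call. They do not tell look-alikes from the thing itself.
- spot_in(camera, name): "xy" ([column, row] in pixels, amid what is visible of it).
- regions_of(camera, name): "pixels" (400x640 bool, what is visible of it) and "xy" ([column, row] in pixels, amid what is visible of it).
- tip_of(camera, name): "xy" ([column, row] in pixels: a listed point, or the origin of a listed thing).
The state is a dict: "clock": time; "joints": joint angles; "joint_vel": joint speeds; "joint_efforts": joint torques, N m; "tool_pos": TCP position; "tool_rot": TCP orientation; "wrist_force": force on the tool from outside, world axes, zero at the start; "wrist_torque": the same for the moment, N m; "finger_gap": finger opening in m.
Only numpy, scipy, OpenCV 4.12 (cv2) and the standard library are available. Lean on these libraries where they do the work, as an engineer would, in place of code of your own. Each camera call takes 0.05 s, during which the arm holds its last target. There are 200 camera calls.

## Working session

There is one attempt and no reset: what is moved stays moved. The work goes in short steps, each a Python script; the robot and the scene stay as the last script left them, time stands still between calls to the robot, and variables do not carry over. Pictures are saved under pics/ and viewed, about 8 in all and at most 12, crops included, and the job is handed in when it is done.

```bash
ls; mkdir -p pics
python3 - <<'E'
from bench import bot, viewer, spot_in, regions_of, tip_of
import cv2, numpy as np
for c in ("scene","top"):
    f=viewer.grab_frame(c); cv2.imwrite(f"pics/{c}0.png",f["pixels"]); print(c,f["K"].tolist(),np.round(f["view"],4).tolist())
    for n in ("jug_blue","jug_orange","cap_blue_grip","cap_orange_grip","cup","sauce_jar"):
        print(n,[(np.round(d["xy"]).tolist(),round(d["conf"],2)) for d in tip_of(c,n)])
s=bot.state(); print(s["clock"],s["tool_pos"],s["tool_rot"])
E
```

```text
pics
scene [[424.0743416061032, 0.0, 317.65311003505747], [0.0, 424.0743416061032, 195.4703877869664], [0.0, 0.0, 1.0]] [[0.4223, 0.9062, -0.0202, -0.2211], [0.6159, -0.3032, -0.7271, -0.1845], [-0.6651, 0.2946, -0.6862, 1.907], [0.0, 0.0, 0.0, 1.0]]
jug_blue [([285.0, 268.0], 0.83)]
jug_orange [([312.0, 223.0], 0.91), ([371.0, 241.0], 0.58)]
cap_blue_grip [([326.0, 255.0], 0.66), ([279.0, 231.0], 0.61)]
cap_orange_grip [([366.0, 201.0], 0.88), ([400.0, 176.0], 0.67), ([219.0, 276.0], 0.59), ([369.0, 211.0], 0.52)]
cup [([406.0, 212.0], 0.58)]
sauce_jar [([221.0, 277.0], 0.82)]
top [[516.1838380198237, 0.0, 309.62940358151195], [0.0, 516.1838380198237, 198.35787955559934], [0.0, 0.0, 1.0]] [[0.0212, -0.9998, 0.0006, 0.0138], [-0.981, -0.0209, -0.1927, 0.5186], [0.1926, 0.0035, -0.9813, 1.7485], [0.0, 0.0, 0.0, 1.0]]
jug_blue [([363.0, 177.0], 0.62)]
jug_orange [([278.0, 164.0], 0.86), ([316.0, 218.0], 0.74)]
cap_blue_grip [([372.0, 163.0], 0.78), ([325.0, 166.0], 0.65)]
cap_orange_grip [([277.0, 155.0], 0.86), ([364.0, 164.0], 0.57)]
cup [([222.0, 186.0], 0.65)]
sauce_jar [([425.0, 193.0], 0.78)]
0.7 [ 0.26271428 -0.56708722  0.24230527] [-0.59587339  0.38067272 -0.38066999  0.59591404]
```

View pics/scene0.png

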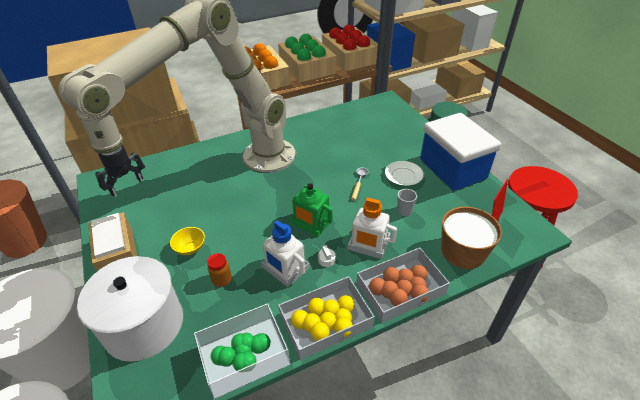

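View pics/top0.png

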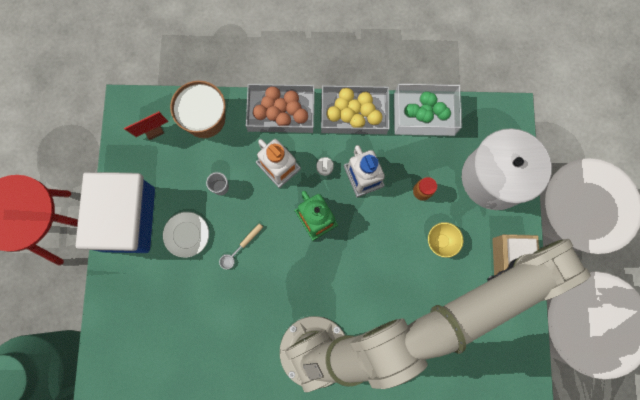

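Candidates in the top picture: orange jug (277,160), blue jug (366,172), and the green look-alike (316,215). A loose white cap also lies at (325,166). The cup at (217,183) is on the outer left of the orange jug, and the jar at (425,188) is beside the blue one, so the orange jug fits. I'll triangulate and confirm with a crop.

```bash
cat > h.py <<'E'
from bench import bot, viewer, spot_in, regions_of, tip_of
import cv2, numpy as np
from scipy.spatial.transform import Rotation as R
def ray(f,uv):
    V=f["view"]; d=V[:3,:3].T@np.linalg.solve(f["K"],[uv[0],uv[1],1]); return -V[:3,:3].T@V[:3,3], d
def onz(f,uv,z):
    c,d=ray(f,uv); return c+d*(z-c[2])/d[2]
def proj(f,p):
    q=f["K"]@(f["view"][:3,:3]@np.asarray(p)+f["view"][:3,3]); return q[:2]/q[2]
E
python3 - <<'E'
from h import *
T=viewer.grab_frame("top"); S=viewer.grab_frame("scene")
for n,t,s,z in (("orange_grip",(277,155),(366,201),.202),("orange",(278,164),(371,241),0),("blue",(363,177),(285,268),0),("blue_grip",(372,163),(279,231),.202),("cup",(222,186),(406,212),0),("jar",(425,193),(221,277),0)):
    print(n,onz(T,t,z).round(3),onz(S,s,z).round(3))
for n,f in(("top",T),("scene",S)):
    hsv=cv2.cvtColor(f["pixels"],cv2.COLOR_BGR2HSV)
    m=cv2.inRange(hsv,(5,150,120),(20,255,255))
    k,l,st,ce=cv2.connectedComponentsWithStats(m)
    print(n,[(st[i].tolist(),ce[i].round(1).tolist()) for i in range(1,k) if st[i,4]>40])
a=cv2.resize(T["pixels"][120:220,190:320],None,fx=4,fy=4,interpolation=cv2.INTER_CUBIC)
b=cv2.resize(S["pixels"][185:285,340:410],None,fx=4,fy=4,interpolation=cv2.INTER_CUBIC)
cv2.imwrite("pics/c1.png",np.hstack([a,b]))
E
```

```text
orange_grip [0.629 0.133 0.202] [0.631 0.129 0.202]
orange [0.653 0.142 0.   ] [0.643 0.156 0.   ]
blue [ 0.611 -0.166  0.   ] [ 0.619 -0.167  0.   ]
blue_grip [ 0.609 -0.175  0.202] [ 0.629 -0.175  0.202]
cup [0.567 0.341 0.   ] [0.575 0.35  0.   ]
jar [ 0.557 -0.389  0.   ] [ 0.56  -0.375  0.   ]
top [([267, 144, 17, 18, 226], [275.0, 152.4]), ([416, 179, 10, 17, 53], [419.2, 188.6])]
scene [([253, 43, 25, 25, 320], [265.3, 55.2]), ([245, 47, 17, 21, 92], [253.9, 57.8]), ([0, 180, 39, 72, 1214], [16.5, 208.4]), ([364, 198, 18, 20, 189], [373.0, 207.1]), ([443, 207, 28, 21, 64], [451.2, 213.2]), ([473, 211, 28, 38, 75], [491.8, 232.1]), ([218, 261, 13, 19, 85], [225.5, 269.6]), ([370, 265, 58, 38, 1258], [402.2, 282.3])]
```

View pics/c1.png

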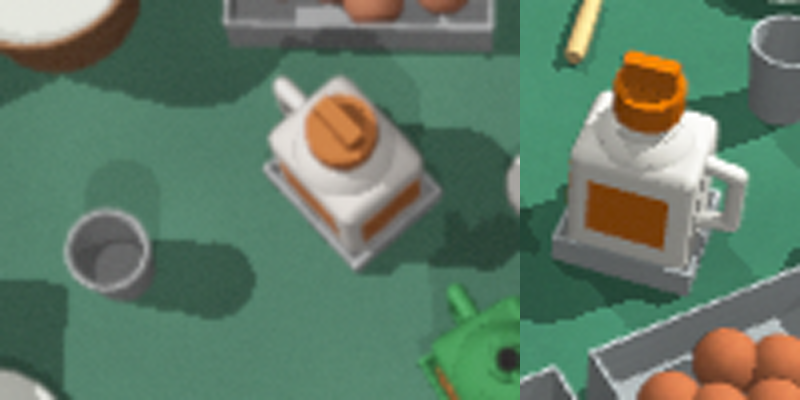

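The bottom line of the crop: the orange jug carries an orange cap and orange labels. Its cap is at about top pixel (275,152), its bar points to the handle at a yaw of about 42°, and the steel cup stands at its outer left. This is the one. Next: check IK for the whole sequence, approach, and look with the wrist camera.

```bash
cat >> h.py <<'E'
def down(a): # jaw (tool x) direction at angle a, tool y down
    c,s=np.cos(a),np.sin(a); return R.from_matrix(np.array([[c,0,-s],[s,0,c],[0,-1,0]])).as_quat()
E
python3 - <<'E'
from h import *
T=viewer.grab_frame("top"); S=viewer.grab_frame("scene")
print(onz(T,(275.2,152.7),.19),onz(S,(373,202),.2155))
c=onz(T,(190+323/4,120+105/4),.2155);d=onz(T,(190+355/4,120+140/4),.2155);print("bar",c,d,np.degrees(np.arctan2(*(c-d)[1::-1])))
xy=[.632,.134]
for off in (np.pi/2,-np.pi/2):
    for k in (0,.3,.6,.9,1.2,1.45):
        q=bot.ik(xy+[.2],down(np.radians(42)+off+k)); print(off>0,k,None if q is None else np.round(q,2))
E
```

```text
[0.64037759 0.13991799 0.19      ] [0.65660527 0.13915735 0.2155    ]
bar [0.65426754 0.15308466 0.2155    ] [0.62561159 0.12635333 0.2155    ] 43.00985416779033
True 0 [ 0.48  0.8  -1.29  1.33  0.76  1.54  1.57]
True 0.3 [ 0.48  0.8  -1.29  1.33  0.76  1.54  1.87]
True 0.6 [ 0.48  0.8  -1.29  1.33  0.76  1.54  2.17]
True 0.9 [ 0.48  0.8  -1.29  1.33  0.76  1.54  2.47]
True 1.2 [-1.01  0.83  1.35  1.41 -0.8   1.52 -2.49]
True 1.45 [ 0.09  0.5  -0.51  1.35  0.24  1.35 -2.95]
False 0 [ 0.21  0.55 -0.71  1.34  0.35  1.38 -1.33]
False 0.3 [ 0.21  0.55 -0.71  1.34  0.35  1.38 -1.03]
False 0.6 [ 0.21  0.55 -0.71  1.34  0.35  1.38 -0.73]
False 0.9 [ 0.22  0.55 -0.72  1.34  0.36  1.38 -0.43]
False 1.2 [ 0.22  0.55 -0.73  1.34  0.36  1.38 -0.14]
False 1.45 [ 0.23  0.55 -0.74  1.34  0.37  1.38  0.11]
```

Run:
```python
from h import *
a=np.radians(43)-np.pi/2
bot.line_to([.263,-.567,.38],vel=.2)
bot.move_ptp([.64,.14,.36],down(a))
s=bot.state();print(s["clock"],s["tool_pos"],s["joints"].round(2) if hasattr(s["joints"],"round") else s["joints"],s["finger_gap"],s["wrist_force"])
f=viewer.grab_frame("wrist");cv2.imwrite("pics/w1.png",f["pixels"])
print(proj(f,[.64,.14,.2155]))
m=cv2.inRange(cv2.cvtColor(f["pixels"],cv2.COLOR_BGR2HSV),(5,130,80),(20,255,255))
k,l,st,ce=cv2.connectedComponentsWithStats(m)
print([(st[i].tolist(),ce[i].round(1).tolist()) for i in range(1,k) if st[i,4]>200])
print([(d["xy"],d["conf"],onz(f,d["xy"],.202)) for d in tip_of("wrist","cap_orange_grip")])
```

```text
4.5667 [0.64039365 0.13869688 0.35993671] [ 0.18  0.54 -0.79  1.    0.38  1.73 -1.3 ] 0.08583862751289943 [-0.2176235   0.40684095 -0.68153673]
[316.31086698 195.82930136]
[([356, 0, 117, 127, 8851], [415.7, 56.7]), ([292, 157, 52, 55, 2215], [317.5, 183.7])]
[([316.8, 185.9], 0.83, array([0.64568262, 0.1446519 , 0.202     ]))]
```

View pics/w1.png

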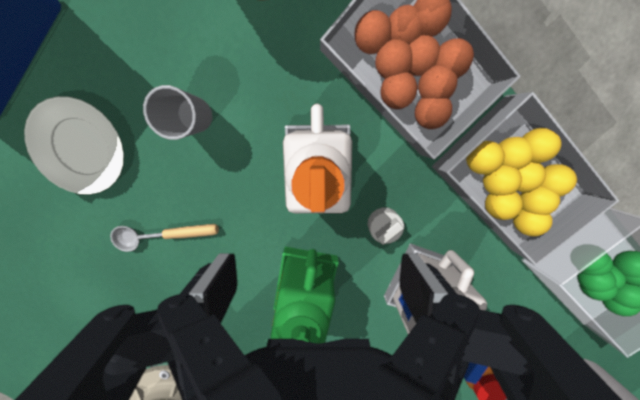

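Run:
```python
from h import *
a=np.radians(43)-np.pi/2
bot.line_to([.6445,.143,.29],vel=.2)
f=viewer.grab_frame("wrist");g=f["pixels"].copy()
m=cv2.inRange(cv2.cvtColor(g,cv2.COLOR_BGR2HSV),(5,130,60),(20,255,255))
k,l,st,ce=cv2.connectedComponentsWithStats(m)
print([(st[i].tolist(),ce[i].round(1).tolist()) for i in range(1,k) if st[i,4]>200])
t=tip_of("wrist","cap_orange_grip")[0]["xy"];c=onz(f,t,.202);print(t,c,bot.state()["tool_pos"])
Z=5;x0,y0=int(t[0])-60,int(t[1])-55
C=cv2.resize(g[y0:y0+110,x0:x0+120],None,fx=Z,fy=Z,interpolation=cv2.INTER_CUBIC)
th=np.radians(43);M=np.array([[np.cos(th),-np.sin(th)],[np.sin(th),np.cos(th)]])
def draw(P,z,col):
    q=[((proj(f,[*(c[:2]+M@p),z])-[x0,y0]+.5)*Z) for p in P]; cv2.polylines(C,[np.int32(q)],True,col,1)
draw(np.array([[23,8],[-23,8],[-23,-8],[23,-8]])/1e3,.2155,(255,0,0))
an=np.linspace(0,6.28,60);draw(.0295*np.c_[np.cos(an),np.sin(an)],.19,(0,0,0))
cv2.imwrite("pics/w2.png",C)
```

```text
[([363, 0, 141, 134, 11715], [433.6, 55.3]), ([285, 172, 66, 74, 3659], [317.5, 207.0])]
[315.4, 213.6] [0.64351502 0.14403061 0.202     ] [0.64503427 0.14330559 0.29214797]
```

View pics/w2.png

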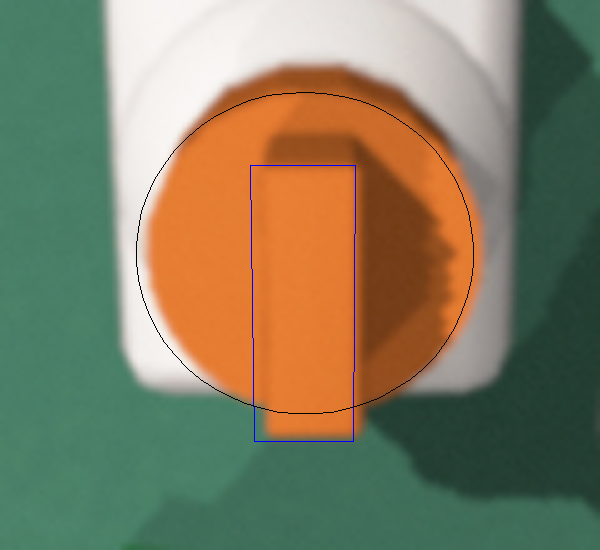

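The overlay of my estimate on the wrist crop lies about 10 px (2 mm) left of the real cap, while its length and yaw agree. I'm shifting the target 2 mm along the cap's -y, then descending and gripping.

Run:
```python
from h import *
def st(t):
    s=bot.state();print(t,round(s["clock"],2),s["tool_pos"].round(4),s["wrist_force"].round(1),s["wrist_torque"].round(2),round(s["finger_gap"],4))
bot.line_to([.6449,.1425,.2035],vel=.1);bot.wait(.2);st("down")
bot.set_gripper(.0,60);bot.wait(.3);st("grip")
f=viewer.grab_frame("wrist");cv2.imwrite("pics/w3.png",f["pixels"])
```

```text
down 6.48 [0.6451 0.1427 0.2042] [ 0.3 -0.3 -0.2] [ 0.02  0.01 -0.  ] 0.0854
grip 7.42 [0.6448 0.1426 0.2037] [-1.9  0.5  3.1] [0.08 0.41 0.03] 0.0146
```

View pics/w3.png

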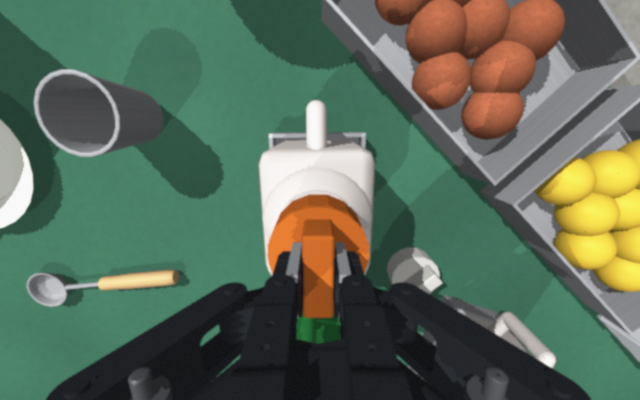

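The wrist picture shows the pads centred on the bar at (318,265), gap 14.6 mm. Next I press in small steps while watching the force.

Run:
```python
from h import *
z0=bot.state()["tool_pos"][2];p=.2035
for d in (4,7,8.5,9.5,10,10.5,11,11.5,12):
    bot.line_to([.6449,.1425,p-d/1e3],vel=.03);bot.wait(.15)
    s=bot.state();dz=(z0-s["tool_pos"][2])*1e3;F=s["wrist_force"]
    print(d,round(s["clock"],2),round(dz,2),F.round(1),s["wrist_torque"].round(2),round(s["finger_gap"],4))
    if dz>9.9 or F[2]>20: break
```

```text
4 7.91 3.53 [-1.7  0.1  5.7] [0.04 0.46 0.03] 0.0148
7 8.31 6.16 [-2.2  1.   8.3] [0.08 0.56 0.07] 0.0147
8.5 8.71 7.49 [-2.7 -0.3  8.6] [0.01 0.64 0.03] 0.0152
9.5 9.11 8.31 [-3.3  0.2  8.9] [-0.01  0.77  0.1 ] 0.0149
10 9.51 8.59 [-4.4 -0.8  9.9] [-0.08  0.85  0.08] 0.0144
10.5 9.91 9.0 [-4.  -1.2 11.8] [-0.12  0.92  0.12] 0.0149
11 10.31 9.42 [-4.2 -0.4 11.6] [-0.08  0.92  0.08] 0.0146
11.5 10.71 9.86 [-4.6 -1.6 11.6] [-0.14  0.97  0.1 ] 0.0147
12 11.11 10.28 [-4.9 -0.6 12.1] [-0.17  1.03  0.04] 0.0147
```

Run:
```python
from h import *
a=np.radians(43)-np.pi/2; z0=.2037
for k in (.15,.35,.55,.75,.95,1.1,1.19):
    bot.move_ptp([.6449,.1425,.2035-.0121],down(a+k));bot.wait(.1)
    s=bot.state();F=s["wrist_force"];r=R.from_quat(s["tool_rot"]).as_matrix()[:,0]
    print(k,round(s["clock"],2),"turn",round(np.arctan2(r[1],r[0])-a,3),"dz",round((z0-s["tool_pos"][2])*1e3,2),s["tool_pos"].round(4),F.round(1),s["wrist_torque"].round(2),round(s["finger_gap"],4))
    if np.abs(F).max()>30 or abs(s["wrist_torque"][2])>1.5: print("stop");break
f=viewer.grab_frame("wrist");cv2.imwrite("pics/w4.png",f["pixels"])
```

```text
0.15 11.47 turn 0.15 dz 10.32 [0.6458 0.143  0.1934] [-1.1  0.1 11.1] [0.03 0.38 0.04] 0.0145
0.35 11.87 turn 0.35 dz 10.22 [0.6461 0.143  0.1935] [-1.6 -0.2 11.8] [0.03 0.17 0.03] 0.0145
0.55 12.27 turn 0.55 dz 10.25 [0.646  0.143  0.1934] [-1.6 -1.1 11.2] [-0.02  0.16  0.08] 0.0151
0.75 12.67 turn 0.75 dz 10.27 [0.6459 0.1432 0.1934] [-1.3 -0.2 10.9] [0.03 0.26 0.13] 0.0148
0.95 13.07 turn 0.95 dz 10.37 [0.6457 0.1432 0.1933] [-2.1  0.  10.7] [0.08 0.35 0.05] 0.0149
1.1 13.43 turn 1.1 dz 10.39 [0.6456 0.1432 0.1933] [-1.7 -0.8 10.9] [0.08 0.48 0.09] 0.0146
1.19 13.78 turn 1.19 dz 10.36 [0.6456 0.1434 0.1933] [-1.9  0.1 10.4] [0.08 0.52 0.07] 0.0148
```

View pics/w4.png

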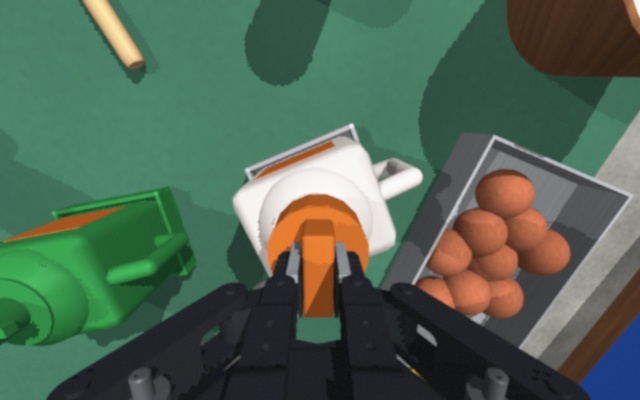

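The bar stayed aligned in the pads at (318,270) while the jug appears rotated, so the cap turned 1.19 rad with the gripper. Next I lift gently, checking the force.

Run:
```python
from h import *
def st(t):
    s=bot.state();F=s["wrist_force"];print(t,round(s["clock"],2),s["tool_pos"].round(4),F.round(1),s["wrist_torque"].round(2),round(s["finger_gap"],4),np.abs(s["joint_vel"]).max().round(4));return F
for z in (.198,.204,.208,.213,.22):
    bot.line_to([.6452,.1428,z],vel=.04)
    if st(z)[2]<-15: print("stop");break
else:
    bot.line_to([.6452,.1428,.265],vel=.06);bot.wait(.8);st("top")
T=viewer.grab_frame("scene");W=viewer.grab_frame("wrist")
a=cv2.resize(T["pixels"][140:300,260:440],(450,400),interpolation=cv2.INTER_CUBIC)
cv2.imwrite("pics/f1.png",np.hstack([a,W["pixels"][:,150:500]]))
cv2.imwrite("pics/f_scene.png",T["pixels"])
```

```text
0.198 14.14 [0.6456 0.1434 0.1993] [-1.6  0.1  7.3] [ 0.1   0.44 -0.01] 0.0149 0.0041
0.204 14.44 [0.6456 0.1432 0.2046] [1.  2.1 3.9] [ 0.36 -0.15  0.01] 0.0146 0.0062
0.208 14.69 [0.6452 0.1423 0.2076] [0.1 0.8 1.4] [ 0.11 -0.16  0.06] 0.0149 0.0058
0.213 14.97 [0.6452 0.1427 0.213 ] [-0.4  0.3 -0.5] [ 0.    0.02 -0.  ] 0.0148 0.0051
0.22 15.29 [0.6453 0.1429 0.2205] [ 0.8  0.2 -0.2] [0.03 0.   0.02] 0.0146 0.0067
top 16.99 [0.6452 0.1428 0.265 ] [-0.1 -0.  -0.1] [-0.    0.03 -0.05] 0.0149 0.0021
```

View pics/f1.png

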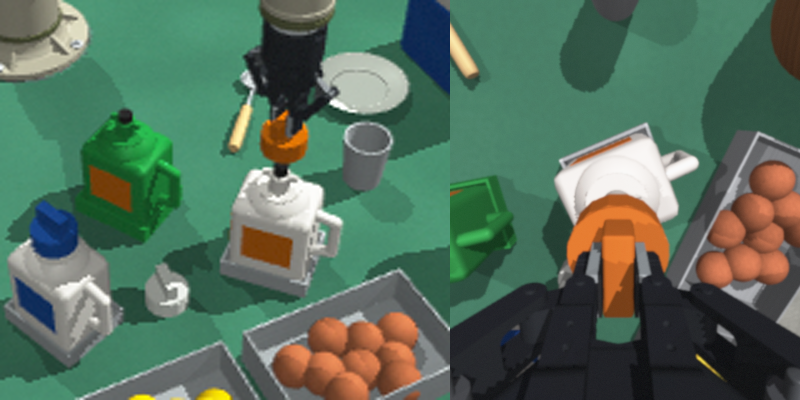

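The cap hangs in the gripper above the open mouth, whose black plunger is visible at (282,170) in the crop. The blue jug is shut, and the cup, plate and spoon are in place. One numeric check of cap height and level before handing in.

Run:
```python
from h import *
f=viewer.grab_frame("scene")
m=cv2.inRange(cv2.cvtColor(f["pixels"],cv2.COLOR_BGR2HSV),(5,130,60),(20,255,255))[:,355:390];m[:180]=0;m[218:]=0
ys,xs=np.nonzero(m);print("orange rows",ys.min(),ys.max(),"cols",xs.min()+355,xs.max()+355)
an=np.linspace(0,6.28,60)
for z in (.214,.219,.224,.229):
    P=np.array([proj(f,[.6452+.0295*np.cos(t),.1428+.0295*np.sin(t),z]) for t in an]);print(z,"skirt bottom row",P[:,1].max().round(1),"cols",P[:,0].min().round(1),P[:,0].max().round(1))
for c in ("scene","wrist"):
    if c=="wrist": f=viewer.grab_frame(c)
    print(c,[(np.round(d["xy"],1),round(d["conf"],2)) for n in ("cap_orange","cap_orange_grip") for d in tip_of(c,n)[:1]],proj(f,[.6452,.1428,.224]),proj(f,[.6452,.1428,.264]))
```

```text
orange rows 184 205 cols 364 382
0.214 skirt bottom row 206.2 cols 363.0 381.3
0.219 skirt bottom row 205.1 cols 363.1 381.5
0.224 skirt bottom row 204.0 cols 363.2 381.6
0.229 skirt bottom row 202.8 cols 363.3 381.7
scene [(array([373.7, 193.6]), 0.48), (array([373.2, 189.6]), 0.59)] [372.3617932  197.54474453] [373.22716325 188.37408402]
wrist [(array([319.9, 236.6]), 0.77), (array([319.9, 265.7]), 0.59)] [317.3515964  235.64542172] [317.21257541 265.30375586]
```

Both views agree with a height of about 5 cm, so I'm handing in.

Run:
```python
from h import *
s=bot.state();print(s["clock"],s["tool_pos"],s["finger_gap"]);bot.finish_job()
```

```text
17.3917 [0.6451985  0.14279702 0.26499027] 0.014901044870243057
the job is handed in; nothing more can be done
```

I opened the orange-label jug, the one with the steel cup on its outer side, and handed the job in at 17.4 s. The cap is still held in the gripper.

- **Opening:** I pinched the bar, pressed the cap about 10.3 mm down at roughly 12 N, and turned it 1.19 rad anticlockwise while it was down. It then lifted off without resistance. The highest wrist force I read was about 12 N.
- **Last checks:** The cap was still and looked level, and its underside was about 22 cm above the table, or 5 cm above the mouth. The scene and wrist cameras agreed on this to a few millimetres. In the last picture viewed, the mouth was open with its plunger showing and the blue jug was shut. The cup, plate, spoon and green jug looked undisturbed. I did not check the jar and bowl again after the move.
- **Disagreements:** The grip network's first position was about 2 mm off sideways, and I corrected it from an overlay before gripping. Its last cap origin in the scene view was about 4 px higher than expected. The cap's visible lower edge and the wrist view both fitted, so I took that as network error.

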